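# Load a dowel into the drilling jig and bolt it in

### The job

Take the pale dowel from the stock rack and put it down in the open end of the drilling jig's V-groove, letting go of it there. Then, from behind, push it gently along the groove, under the spring shoe of the blue bridge, until you feel it fully home against the brass adjusting screw of the dark steel stop, without shoving the stop out of its setting; only then slide the brass bolt fully across behind it into its keeper. Leave the stop, the dark dowel and everything else on the bench where they are.

Things in the scene. Friction and masses are not known exactly. Their poses are not given: they have to be found in the camera images.
- dowel: The pale beech dowel, a plain cylinder 32 mm in diameter, 120 mm long, about 0.1 kg; both ends are alike. Origin at its middle, on its axis; its x runs along the axis. It starts in one of the rack's two troughs, its axis 44.6 mm above the bench.
- walnut: A dark walnut dowel of the same size in the other trough of the rack, not to be touched. Origin at its middle, x along the axis.
- rack: Fixed wooden stock rack, base 100 x 160 mm, 12 mm thick. Two open V-troughs (80 mm long, 90 mm apart, side walls up to 36 mm above the bench and 22 mm either side of the trough's middle line) run along its x at y = +45 and -45 mm. Origin: centre of its underside.
- jig: Fixed drilling jig on a 12 mm plywood base. x: push direction along the 90-degree V-groove (middle line y = 0), z up. Origin: on the bench, near the home place of the dowel's tail. Home, the dowel's middle is at x = 60 to 66 mm (as the stop's screw is set), its axis at z = 44.6 mm, its tail 60 mm further back. Groove: x = -120 (open end) to 130 mm; walls up to z = 36 mm, 22 mm either side.
- groove_mouth (a point): Point on the axis of a dowel put down in the open end of the groove, at x = -40, y = 0, z = 44.6 mm in the jig. The dowel goes in from above with its middle at x = -55 to -20 mm; its axis then lies at z = 44.6 mm, its top at 60.6 mm.
- bridge_top (a point): Top centre of the blue bridge over the groove (x = 45 to 90 mm, 37 mm either side in y, top at z = 86 mm, a flat brass bush on it to 92 mm). Nothing can hold the dowel while it passes beneath.
- shoe: Red sprung shoe under the bridge, 24 mm wide, with a 20-degree lead-in ramp at x = 45 to 59 mm in the jig and a flat underside to x = 85 mm. It presses on the dowel with 2 to 3 N and lifts 2.5 mm. The first snag is this ramp, not the stop; past it the dowel drags with about 3 to 6 N. Its frame is the jig's, moving only up and down.
- bolt_keeper (a point): Mouth of the bolt's keeper: x = -9, y = -26, z = 48 mm in the jig. Keeper: y = -26 to -48 mm, top at 60 mm. Opposite it the bolt's barrel: y = 26 to 106 mm, top at 56 mm. Both span x = -24 to 6 mm and leave a 52 mm gap over the groove: shut fingers pass between them above the groove's walls, fingers straddling the dowel do not.
- stop: Dark steel stop block (36 mm wide, z = 38 to 72 mm), face at x = 130 mm in the jig (origin: face centre, z = 55 mm), held by friction: slips along x if pressed over about 14 N, beyond the dowel's drag; must not be shifted. The dowel meets the 20 mm brass head of its adjusting screw, sticking out 4 to 10 mm from the face; that setting is not reported: feel for it. Screw and block are rigid.
- bolt_knob (a point): Top of the upright black knob (16 mm in diameter, from 58 mm to 86 mm above the bench) of the barrel bolt. At bolt = 0 it stands at x = -9, y = 96 mm in the jig; it moves along the jig's -y as the bolt slides, to y = 34 mm at the end.
- bolt (a joint): Travel of the 12 mm brass bolt in m: 0 withdrawn, 0.062 at its end, 14 mm into the keeper. It slides along the jig's -y, across the groove 48 mm above the bench at x = -9 mm, 3 to 9 mm behind the tail of a dowel that is home (a dowel in the way blocks it). About 2.5 N of friction; it stays where it is left.
- glue: Orange glue bottle, 52 mm in diameter, 150 mm tall; a bystander to leave alone.
- offcut: Loose pine offcut, 100 x 140 x 19 mm; a bystander to leave alone.
- driver: Screwdriver with yellow handle lying on the bench; a bystander to leave alone.
- tin: Green tin, 70 mm in diameter, 75 mm tall; a bystander to leave alone.
- cup: Blue ceramic cup, 76 mm wide, 90 mm tall; a bystander to leave alone.
- hammer: Hammer lying on the bench; a bystander to leave alone.
Mind the look-alikes: they are no part of the job. Leave any orange look-alike of the dowel alone.

How it is judged:
By the outcome, as a careful person would: the job done as asked, in the order asked, and still so for the second after the job is handed in, with the robot touching nothing.
It also fails if it takes over 72 s, if anything falls off the work surface, if the arm or the gripper's body presses on something with over 40 N, if the wrist force passes 120 N, or if a joint passes its speed limit or range.

### The arm

A 6-joint arm with a two-finger parallel gripper is mounted at the origin on the work surface. World frame = base frame: x ahead of the robot, y to its left, z up, the work surface at z = 0. Lengths are in m, angles in rad, forces in N, time in s.
With the tool pointing down it reaches from about 0.3 to 0.75 m from the base axis. Payload 8.5 kg.
Tool frame: the origin (TCP) lies midway between the tips of the shut fingers; the grasp point (between the pads) lies grip_point_offset behind it (grip_point_offset is the distance from the TCP to the grasp point, in m); z points along the fingers, y is the line along which they close (so a half turn about z gives the same grasp; the last joint's range is limited). The gripper opens to 85 mm and grips with 20 to 120 N. Pads are 22 mm wide; open, the fingers measure 114 mm over their backs; the gripper's body (76 mm by 85 mm) begins 54 mm behind the grasp point. The pads swing forward as they close: fully open they stand 13 mm farther back than shut.
Start: joints at [-1.544, 0.381, 1.297, -0, 1.464, -0.215], TCP at [0.132, -0.534, 0.231] pointing down, gripper open.
Joint ranges: [-3.11, 3.11], [-0.89, 2.33], [0.22, 2.48], [-1.42, 4.56], [0.17, 2.85], [-2.88, 2.88]. Speed limits (rad/s): [2.39, 2.39, 3.14, 3.14, 3.14, 3.14].

### API

Orientations are given as a unit quaternion [x, y, z, w].
In Python, from plant import goto, move_straight, move_joints, open_jaws, close, wait, inverse_kinematics, get_obs, capture, PlanningError, job_done, grip_point_offset gives the robot as it stands. The module is installed in compiled form; this text tells all that it offers. Calls block until the motion is done:
- goto(position, orientation): joint-space move of the TCP to a pose.
- move_straight(position, orientation=None, rate=0.15, max_force=None): straight line of the TCP; orientation=None keeps the orientation; rate is the mean speed in m/s. With max_force (N) it stops when the force on the tool has changed by that much, and returns True; else False.
- move_joints(angles): joint-space move.
- open_jaws() and close(): open the fingers fully, or close them until they stop; the grip force is fixed at half the most.
- wait(seconds).
- inverse_kinematics(position, orientation): joint angles nearest the present ones, or None.
- get_obs(): the state.
- capture(name): name is "scene" or "top" or "wrist"; returns a dict with "frame" (480x640x3 uint8, red, green, blue), "z_map" (480x640 float32, m along the optical axis (not along the pixel's ray), 0 where there is no reading), "fx", "fy", "cx", "cy" (pixels), "pose" (4x4, takes a point from camera to world coordinates). Camera axes: x right, y down, z forward; pixel columns grow to the right and rows downward; lengths in m; the calibration is good to about 2 mm. A picture is of the moment at which its call begins.
A pose or a line that the arm cannot do raises PlanningError and nothing moves.
- job_done(): hands the job in; it is judged then, once.
The state is a dict: "time_s": time; "qpos": joint angles; "dq": joint speeds; "joint_efforts": joint torques, N m; "position": TCP position; "orientation": TCP orientation; "force": force on the tool from outside, world axes, zero at the start; "ft_torque": the same for the moment, N m; "finger_gap": finger opening in m; "grasp_force": force on a finger pad.
Only numpy, scipy, OpenCV 4.12 (cv2) and the standard library are available. Lean on these libraries where they do the work, as an engineer would, in place of code of your own. Each camera call takes 0.05 s, during which the arm holds its last target. There are 200 camera calls.

## Working session

There is one attempt and no reset: what is moved stays moved. The work goes in short steps, each a Python script; the robot and the scene stay as the last script left them, time stands still between calls to the robot, and variables do not carry over. Pictures are saved under pics/ and viewed, at most 10 in all, crops included, and the job is handed in when it is done.

```bash
mkdir -p pics
python3 - <<'E'
from plant import *
import cv2,numpy as np,pickle
for n in("scene","top"):
    c=capture(n); pickle.dump(c,open(n+'.pkl','wb')); cv2.imwrite(f'pics/{n}.png',c['frame'][:,:,::-1])
    print(n,c['fx'],c['fy'],c['cx'],c['cy'],np.round(c['pose'],3).tolist())
o=get_obs();print(o,grip_point_offset)
E
```

```text
scene 482.0365209152315 482.0365209152315 311.9210727320651 242.51242410763933 [[0.11, 0.816, -0.567, 1.2], [0.994, -0.093, 0.06, 0.004], [-0.004, -0.57, -0.822, 1.016], [0.0, 0.0, 0.0, 1.0]]
top 474.70868750880726 474.70868750880726 320.2274540445252 240.96883923281808 [[-0.007, -0.993, 0.119, 0.429], [-1.0, 0.01, 0.02, 0.055], [-0.021, -0.119, -0.993, 1.167], [0.0, 0.0, 0.0, 1.0]]
{'time_s': 0.1, 'qpos': array([-1.54430498e+00,  3.81168160e-01,  1.29818874e+00,  2.32195498e-06,
        1.46360530e+00, -2.15296452e-01]), 'dq': array([ 0.00045295, -0.00187477, -0.00271656, -0.00014816,  0.00033472,
       -0.00130972]), 'joint_efforts': array([ 2.31253718e-03, -4.49223590e+01, -2.31658888e+01, -3.02132903e-04,
        3.62102801e-03,  1.30072380e-06]), 'position': array([ 0.13168425, -0.53372552,  0.23075102]), 'orientation': array([ 9.92701011e-01,  1.20599479e-01,  6.56973258e-05, -6.81614027e-04]), 'force': array([ 0.22633975, -0.23913829, -0.23038518]), 'ft_torque': array([ 0.04774341, -0.0099697 , -0.01023662]), 'grasp_force': 0.0, 'finger_gap': 0.0855630861471966} 0.0187
```

View pics/top.png

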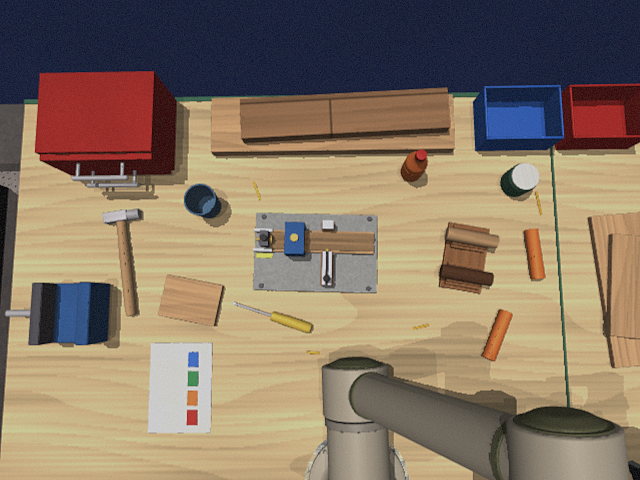

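View pics/scene.png

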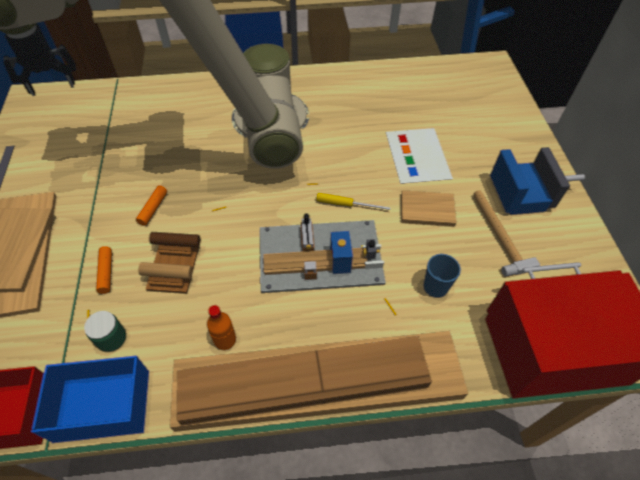

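The top view shows the pale dowel at (472,236) and the walnut at (466,274). The jig runs from its open end at (375,243) to the stop at (264,240), so it pushes towards +y. The bridge is at (294,238), the knob at about (326,283) and the keeper at (328,225). I'll measure these next.

```bash
cat > h.py <<'E'
from plant import *
import cv2,numpy as np
def cloud(c):
    z=c['z_map'];v,u=np.mgrid[:480,:640]
    P=np.stack([(u-c['cx'])/c['fx']*z,(v-c['cy'])/c['fy']*z,z],-1)
    return P@c['pose'][:3,:3].T+c['pose'][:3,3]
def rect(P,m,name):
    q=P[m][:,:2]
    if len(q)<5: print(name,'few',len(q)); return
    r=cv2.minAreaRect((q*1000).astype(np.float32)); 
    print(name,len(q),'c',np.round(r[0],1),'size',np.round(r[1],1),'ang',round(r[2],2),'z',np.round(np.percentile(P[m][:,2],[5,50,95])*1000,1))
E
python3 - <<'E'
from h import *
import pickle
for n in('top','scene'):
    c=pickle.load(open(n+'.pkl','rb'));P=cloud(c);f=c['frame'].astype(int);z=P[...,2]
    h=cv2.cvtColor(c['frame'],cv2.COLOR_RGB2HSV)
    def at(u,v): return np.round(P[v,u]*1000)
    if n=='top': print('dowel',at(472,236),f[236,472],'wal',at(466,274),f[274,466],'bridge',at(290,230),'bench',at(400,330), 'knob',at(326,282))
    X,Y=P[...,0],P[...,1]
    d0=np.array([.43,-.26]) if n=='scene' else None
    if n=='top': dc=P[236,472,:2].copy(); jc=P[230,290,:2].copy()
    near=lambda c,r:np.hypot(X-c[0],Y-c[1])<r
    up=near(dc,.09)&(z>.046)&(z<.075)
    k,lab=cv2.connectedComponents(up.astype(np.uint8))
    for i in range(1,k):
        if (lab==i).sum()>40: rect(P,lab==i,n+' cyl %s'%f[lab==i].mean(0).astype(int))
    nj=near(jc,.25)
    rect(P,near(jc,.06)&(z>.078)&(z<.096)&(h[...,0]>95)&(h[...,0]<130)&(h[...,1]>120),n+' bridge')
    grey=near(jc,.2)&(h[...,1]<50)&(z>.006)&(z<.017)
    rect(P,grey,n+' base')
    hi=near(jc,.2)&(z>.025)&(z<.1)
    k,lab=cv2.connectedComponents(hi.astype(np.uint8))
    for i in range(1,k):
        if (lab==i).sum()>15: rect(P,lab==i,n+' jigpart %s'%f[lab==i].mean(0).astype(int))
    hi=near(jc,.2)&(z>.064)&(z<.1)
    k,lab=cv2.connectedComponents(hi.astype(np.uint8))
    for i in range(1,k):
        if (lab==i).sum()>5: rect(P,lab==i,n+' high %s'%f[lab==i].mean(0).astype(int))
    # groove wood pixels
    w=near(jc,.2)&(z>.015)&(z<.045)&(h[...,1]>80)&(h[...,0]<20)
    rect(P,w,n+' groove')
E
```

```text
dowel [ 570. -278.   59.] [164 130  92] wal [ 481. -260.   59.] [87 60 42] bridge [585. 147.  86.] bench [ 350. -113.   -5.] knob [465.  65.  58.]
top cyl [148 116  85] 690 c [ 569.8 -280.1] size [120.4  32.1] ang 79.19 z [48.9 58.  62.5]
top cyl [76 52 38] 191 c [ 489.5 -262.7] size [97.9 16.1] ang 79.7 z [49.2 57.1 62.3]
top bridge 537 c [567.2 137.2] size [44.5 72.2] ang 87.85 z [82.4 85.9 89.1]
top base 5123 c [516.7 142.3] size [383.7 249.1] ang 86.73 z [ 8.4 12.1 15.5]
top jigpart [44 55 67] 149 c [648.9 327.8] size [12.4 52.3] ang 70.62 z [30.  72.8 91.4]
top jigpart [121 112 107] 2954 c [536.7  95.7] size [289.2 151.4] ang 89.41 z [26.3 37.4 87.9]
top high [51 66 81] 90 c [648.9 327.8] size [12.4 52.3] ang 70.62 z [66.8 86.1 91.9]
top high [ 67  96 137] 642 c [568.4 137.3] size [45.2 74.5] ang 88.02 z [82.3 86.  91.7]
top high [81 79 83] 140 c [570.2 209.4] size [20.3 35.8] ang 85.41 z [67.  72.7 86.6]
top high [60 58 58] 37 c [475.2  64. ] size [14.6 12.9] ang 43.5 z [81.9 85.6 91. ]
top groove 1792 c [497.2  81.7] size [250.8 230.8] ang 84.5 z [21.8 29.9 38.3]
scene cyl [67
[... 246 characters left out ...]

scene base 3877 c [520.  146.5] size [388.5 259.6] ang 84.9 z [ 8.4 11.9 15.1]
scene jigpart [100  93  83] 2831 c [538.9  97.3] size [289.5 156.5] ang 87.68 z [26.1 40.  87.2]
scene jigpart [59 68 71] 116 c [650.5 328.2] size [10.8 51.4] ang 69.61 z [35.2 79.  91. ]
scene high [57 54 44] 57 c [475.7  65.1] size [12.5 18. ] ang 82.84 z [66.5 82.6 87.2]
scene high [ 47  77 111] 609 c [569.8 138.8] size [45.5 78.5] ang 87.9 z [69.3 85.4 91.1]
scene high [57 56 57] 130 c [572.6 211.1] size [20.6 40.5] ang 87.95 z [64.9 72.3 84.7]
scene high [65 76 81] 79 c [650.5 328.1] size [10.7 51.4] ang 69.99 z [68.1 86.2 91.5]
scene groove 1604 c [574.6  90.2] size [ 83.1 276.2] ang 1.27 z [19.8 28.5 37.1]
```

Every measured size and height matches the description: dowel 120x32 mm with its top at about 60 mm, bridge 45x74 mm at 86 mm. I'll refine the jig pose from a wrist view and then go over the dowel.

```bash
cat >> h.py <<'E'
def quat(deg): a=np.radians(deg)/2; return np.array([np.cos(a),np.sin(a),0,0])
E
python3 - <<'E'
from h import *
import pickle
def snap(n):
    c=capture('wrist'); pickle.dump(c,open(n+'.pkl','wb')); cv2.imwrite(f'pics/{n}.png',c['frame'][:,:,::-1])
    print(np.round(c['pose'],3).tolist(),c['fx'],get_obs()['time_s'])
goto([.50,.06,.36],quat(88)); wait(.3); snap('w1')
goto([.55,-.28,.30],quat(79.4)); wait(.3); snap('w2')
print(get_obs()['qpos'])
E
python3 - <<'E'
import cv2,numpy as np
a=cv2.imread('pics/w1.png');b=cv2.imread('pics/w2.png')
cv2.imwrite('pics/w12.png',np.vstack([cv2.resize(a,(400,300)),cv2.resize(b,(400,300))]))
E
```

```text
[[0.999, -0.035, -0.008, 0.502], [-0.036, -0.964, -0.264, 0.125], [0.001, 0.264, -0.964, 0.504], [0.0, 0.0, 0.0, 1.0]] 353.8452363598335 2.9667
[[0.983, -0.177, -0.047, 0.562], [-0.183, -0.948, -0.26, -0.215], [0.002, 0.264, -0.964, 0.444], [0.0, 0.0, 0.0, 1.0]] 353.8452363598335 4.6333
[-6.61633562e-01  4.70875133e-01  9.54348005e-01  1.06993083e-05
  1.71605764e+00 -4.77384222e-01]
```

View pics/w12.png

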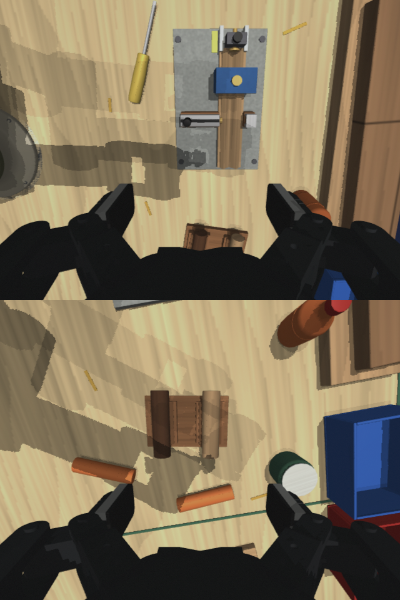

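The wrist views (half scale) show the jig at (175-270, 28-168), with the bridge at (237,81), knob at (186,121) and keeper at (250,120). In the second view the pale dowel is at (211,424-300). I'll fit the poses to these.

Run:
```python
from h import *
import pickle
def comps(P,f,m,n,mn=25):
    k,lab=cv2.connectedComponents(m.astype(np.uint8))
    for i in range(1,k):
        if (lab==i).sum()>mn: rect(P,lab==i,n+' %s'%f[lab==i].mean(0).astype(int))
c=pickle.load(open('w1.pkl','rb'));P=cloud(c);f=c['frame'];X,Y,z=np.moveaxis(P,-1,0)
h=cv2.cvtColor(f,cv2.COLOR_RGB2HSV)
nj=(abs(X-.53)<.12)&(abs(Y-.1)<.17)&(c['z_map']>.2)
comps(P,f,nj&(z>.08)&(z<.1),'>80')
comps(P,f,nj&(z>.064)&(z<.08),'64-80')
comps(P,f,nj&(z>.05)&(z<.064),'50-64')
rect(P,nj&(z>.006)&(z<.018)&(h[...,1]<60),'base')
w=nj&(z>.016)&(z<.041)&(abs(X-.567)<.04)&(Y<.10)
rect(P,w,'groove')
# groove wall outer edges by y slice
for y in np.arange(-.05,.03,.02):
    s=w&(abs(Y-y)<.01); print(round(y,2),np.round(np.percentile(X[s],[2,98])*1000,1),np.round(np.mean(np.percentile(X[s],[2,98]))*1000,1))
c=pickle.load(open('w2.pkl','rb'));P=cloud(c);f=c['frame'];X,Y,z=np.moveaxis(P,-1,0)
comps(P,f,(abs(X-.53)<.12)&(abs(Y+.28)<.12)&(z>.045)&(z<.07)&(c['z_map']>.2),'dowel')
print('bench',np.median(z[(abs(X-.45)<.03)&(abs(Y+.2)<.02)]))
```

```text
>80 [64 63 61] 211 c [570.4 210.1] size [15.6 15.6] ang 42.37 z [83.  85.1 86.6]
>80 [ 67  96 133] 2758 c [568.  137.8] size [44.2 74.1] ang 87.94 z [85.9 87.3 93. ]
>80 [38 37 37] 141 c [474.7  64.8] size [15.  14.2] ang 42.65 z [84.8 87.  88.3]
64-80 [81 81 83] 501 c [570.4 210.3] size [20.6 36.3] ang 87.6 z [69.1 73.  74.9]
64-80 [26 37 52] 38 c [531.1 141. ] size [41.4  0.3] ang 87.94 z [68.6 73.6 78.4]
50-64 [78 68 49] 172 c [565.1 202. ] size [17.4 38.9] ang 59.77 z [50.7 54.4 63.5]
50-64 [24 35 50] 37 c [531.  137.6] size [42.   0.2] ang 88.04 z [51.7 56.7 61.3]
50-64 [122 120 118] 1105 c [501.9  63.8] size [24.  84.3] ang 87.84 z [54.  57.3 58.9]
50-64 [169 168 167] 366 c [602.5  60.6] size [25.3 20.8] ang 87.92 z [56.9 61.3 62.8]
base 18838 c [520.9 104.2] size [323.5 232.7] ang 88.02 z [11.8 13.3 14.9]
groove 4227 c [567.  25.] size [150.  79.] ang 89.83 z [24.3 31.  37.3]
-0.05 [535.5 588. ] 561.7
-0.03 [535.9 587.7] 561.8
-0.01 [536.9 588.9] 562.9
0.01 [537.6 588.9] 563.3
dowel [61 43 32] 3057 c [ 481.2 -263. ] size [119.3  31.7] ang 79.22 z [50.5 59.4 62.1]
dowel [132 107  79] 2999 c [ 569.7 -280.5] size [119.2  31. ] ang 79.56 z [51.1 59.5 62.1]
bench 0.0011570220121559505
```

The fit is consistent: jig origin (565.7, 70.5) mm at yaw 87.95°, and the bridge, keeper, stop and groove all agree within about 1 mm. The bolt has been left about 5 mm forward, which is harmless. Next I'll grasp the dowel.

```bash
cat >> h.py <<'E'
A=np.radians(87.95);EX=np.array([np.cos(A),np.sin(A)]);EY=np.array([-EX[1],EX[0]]);O=np.array([.5657,.0705])
QJ=quat(87.95)
def J(x,y,z): return np.append(O+x*EX+y*EY,z)
def inv(p): d=np.asarray(p)[:2]-O; return np.round(np.array([d@EX,d@EY,p[2]])*1000,1)
def st(n=''): 
    o=get_obs(); F=o['force']; print(n,'t',round(o['time_s'],2),'jig',inv(o['position']),'Fjig',np.round([F[:2]@EX,F[:2]@EY,F[2]],2),'gap',round(o['finger_gap']*1000,1),'gf',round(o['grasp_force'],1)); return o
E
python3 - <<'E'
from h import *
u=np.array([np.cos(np.radians(79.4)),np.sin(np.radians(79.4))]);g=np.array([.5699,-.2802])-.010*u
q=quat(79.4)
goto([*g,.12],q); print(move_straight([*g,.037],q,rate=.08,max_force=8)); st('down')
close(); st('closed')
print(move_straight([*g,.13],q,rate=.1)); st('up')
goto(J(-60,0,.0)/1+[0,0,.13] if 0 else J(-.058,0,.13),QJ); wait(.2); st('over')
c=capture('scene'); cv2.imwrite('pics/s1.png',c['frame'][180:360,60:460,::-1].repeat(2,0).repeat(2,1))
c=capture('wrist'); cv2.imwrite('pics/w3.png',c['frame'][:,:,::-1])
E
```

```text
False
down t 6.58 jig [-360.4  -15.5   37.6] Fjig [ 0.54 -0.11 -0.6 ] gap 85.4 gf 0.0
closed t 7.12 jig [-360.2  -14.9   37.5] Fjig [0.11 4.11 5.98] gap 29.9 gf 59.4
False
up t 8.21 jig [-360.   -15.   129.2] Fjig [-0.9   0.1  -1.15] gap 30.0 gf 59.3
over t 9.57 jig [-59.1  -0.3 129.9] Fjig [-0.17  0.3  -0.58] gap 29.5 gf 59.4
```

View pics/s1.png

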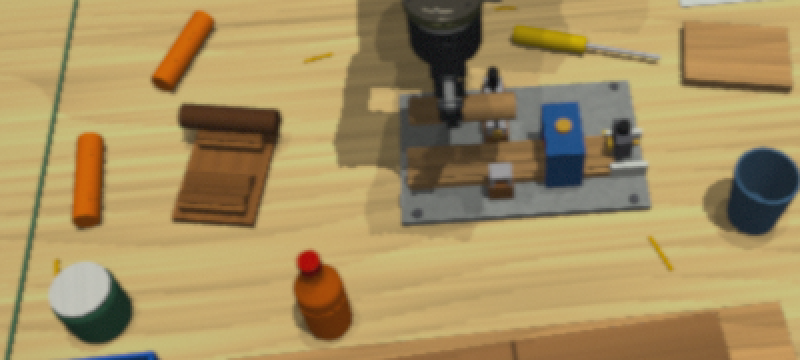

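The dowel is held level above the groove and the walnut is undisturbed. The finger gap reads 29.5 mm instead of 32 mm, so I'll check the dowel's height and tilt in the hand before lowering it.

Run:
```python
from h import *
for n in('scene','top'):
    c=capture(n);P=cloud(c);h=cv2.cvtColor(c['frame'],cv2.COLOR_RGB2HSV);d=P[...,:2]-O
    x=(d@EX)*1000;y=(d@EY)*1000;z=P[...,2]*1000
    m=(abs(y)<20)&(x>-130)&(x<30)&(z>100)&(z<162)&(h[...,0]<20)&(h[...,1]>70)
    if m.sum()<50: print(n,m.sum());continue
    print(n,m.sum(),'x',np.percentile(x[m],[1,99]).round(1),'y',np.percentile(y[m],[2,50,98]).round(1))
    for a in range(-120,20,15):
        s=m&(x>a)&(x<a+15)
        if s.sum()>10: print(a,s.sum(),'ztop',np.percentile(z[s],95).round(1),'ymid',np.round((y[s].min()+y[s].max())/2,1))
st()
```

```text
scene 545 x [-104.7   11.3] y [-17.6  -9.6   8.2]
-105 94 ztop 153.9 ymid -3.0
-90 89 ztop 153.2 ymid -4.0
-45 90 ztop 154.7 ymid -4.5
-30 92 ztop 154.8 ymid -5.8
-15 90 ztop 153.5 ymid -3.0
0 74 ztop 154.1 ymid -5.0
top 61 x [-35.9  -9.7] y [ 2.4 12.  15.3]
-30 34 ztop 150.0 ymid 10.9
-15 18 ztop 152.5 ymid 7.6
 t 9.77 jig [-5.840e+01 -1.000e-01  1.299e+02] Fjig [ 1.73  0.14 -0.99] gap 29.7 gf 59.4
```

The dowel is level, 23-24 mm above the TCP as it was at the grasp, with its middle at x ≈ -47. I'll lower it, release and check.

Run:
```python
from h import *
move_straight(J(-.058,0,.055),QJ,rate=.08); st('a')
print(move_straight(J(-.058,0,.0372),QJ,rate=.03,max_force=6)); st('b')
open_jaws(); wait(.2); st('open')
move_straight(J(-.058,0,.13),QJ,rate=.12)
goto(J(-.145,0,.13),QJ); close(); st('back')
for n in('scene','wrist'):
    c=capture(n);P=cloud(c);h=cv2.cvtColor(c['frame'],cv2.COLOR_RGB2HSV);d=P[...,:2]-O
    x=(d@EX)*1000;y=(d@EY)*1000;z=P[...,2]*1000
    m=(abs(y)<25)&(x>-140)&(x<40)&(z>45)&(z<66)&(h[...,0]<20)&(h[...,1]>70)
    print(n,m.sum(),'x',np.percentile(x[m],[1,99]).round(1))
    for a in range(-120,20,20):
        s=m&(x>a)&(x<a+20)
        if s.sum()>10: print(a,s.sum(),'ztop',np.percentile(z[s],95).round(1),'ymid',np.round((y[s].min()+y[s].max())/2,1))
    if n=='wrist': cv2.imwrite('pics/w4.png',c['frame'][:,:,::-1])
```

```text
a t 10.86 jig [-58.   -0.3  55.5] Fjig [-0.25  0.04 -0.02] gap 29.8 gf 59.4
True
b t 11.43 jig [-58.   -0.3  37.6] Fjig [-0.37 -0.99  2.84] gap 29.6 gf 59.6
open t 12.21 jig [-57.9   0.3  37.4] Fjig [ 0.38 -0.07 -0.34] gap 85.3 gf 0.0
back t 14.34 jig [-145.   -0.  130.] Fjig [ 0.37 -1.28  0.57] gap 0.6 gf 0.0
scene 611 x [-106.5   11.6]
-120 36 ztop 61.9 ymid -5.4
-100 105 ztop 61.5 ymid -3.0
-80 99 ztop 61.0 ymid -4.4
-60 101 ztop 61.8 ymid -3.2
-40 98 ztop 62.2 ymid -2.3
-20 109 ztop 62.1 ymid 3.2
0 63 ztop 62.7 ymid -4.1
wrist 10124 x [-106.3   -6.4]
-120 612 ztop 62.1 ymid -0.3
-100 1727 ztop 62.0 ymid -0.2
-80 1860 ztop 62.0 ymid -0.3
-60 1997 ztop 62.0 ymid -0.1
-40 2197 ztop 62.0 ymid -0.2
-20 1731 ztop 61.9 ymid 4.6
```

View pics/w4.png

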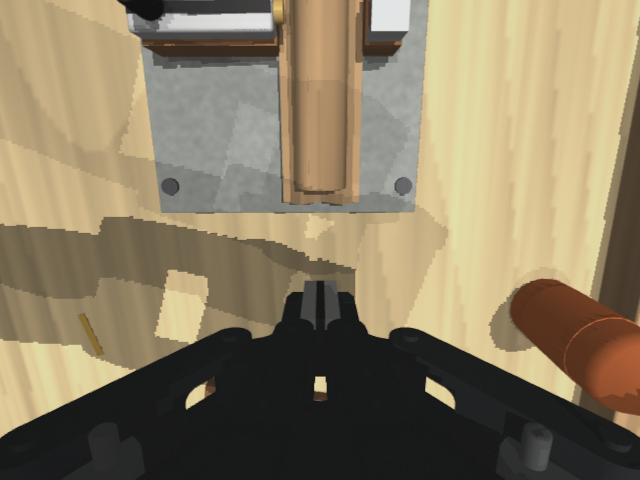

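The dowel is seated in the groove: its tail is at (320,190) in the image, x ≈ -107, with its top at 61-62 mm. I'll push in stages and log the force.

Run:
```python
from h import *
goto(J(-.145,0,.06),QJ); move_straight(J(-.145,0,.041),QJ,rate=.05); wait(.2); st('start')
for x,r in((-.09,.04),(-.075,.025),(-.055,.025),(-.035,.025),(-.020,.025)):
    hit=move_straight(J(x,0,.041),QJ,rate=r,max_force=11); st(f'{x} {hit}')
    if hit: break
```

```text
start t 15.56 jig [-1.451e+02 -1.000e-01  4.120e+01] Fjig [-0.59 -0.15  0.97] gap -0.2 gf 0.0
-0.09 False t 17.08 jig [-90.1  -0.1  41. ] Fjig [-0.33 -0.53  0.18] gap 0.1 gf 0.0
-0.075 False t 17.83 jig [-75.1  -0.1  41. ] Fjig [-2.87  0.93  0.1 ] gap 0.0 gf 1.5
-0.055 False t 18.78 jig [-55.2  -0.   41. ] Fjig [-3.95  0.56  0.  ] gap -0.1 gf 2.2
-0.035 False t 19.73 jig [-35.   0.  41.] Fjig [-4.91 -0.65  1.2 ] gap 0.3 gf 1.9
-0.02 False t 20.48 jig [-19.9   0.1  40.9] Fjig [-2.24  0.17 -0.29] gap -0.1 gf 1.2
```

Past the ramp the drag is about 4-5 N. I'll feel for the screw slowly.

Run:
```python
from h import *
st('pre'); hit=move_straight(J(.002,0,.041),QJ,rate=.006,max_force=7); st(f'{hit}')
wait(.2); st('hold')
```

```text
pre t 20.48 jig [-19.9   0.1  40.9] Fjig [-2.24  0.17 -0.29] gap -0.1 gf 1.2
True t 22.76 jig [-6.   0.3 40.7] Fjig [-0.34 -0.35  0.43] gap 0.1 gf 0.4
hold t 22.96 jig [-6.1  0.6 40.3] Fjig [-0.07  0.65  0.75] gap 0.0 gf 0.0
```

It tripped at TCP x = -6, inside the home window. The force relaxed after the trip, so I'll confirm with a second probe from a small backoff.

Run:
```python
from h import *
move_straight(J(-.010,0,.041),QJ,rate=.02); wait(.2); st('off')
hit=move_straight(J(.002,0,.041),QJ,rate=.006,max_force=9); st(f'{hit}'); wait(.2); st('hold')
move_straight(J(-.012,0,.041),QJ,rate=.02); st('off')
c=capture('wrist'); cv2.imwrite('pics/w5.png',c['frame'][:,:,::-1])
P=cloud(c);d=P[...,:2]-O;x=(d@EX)*1000;y=(d@EY)*1000;z=P[...,2]*1000
m=(z>65)&(z<80)&(x>120)&(abs(y)<22)&(x<180); print('stop',m.sum(), np.percentile(x[m],[2,50,98]) if m.any() else '')
for n in('top','scene'):
    c=capture(n);P=cloud(c);d=P[...,:2]-O;x=(d@EX)*1000;y=(d@EY)*1000;z=P[...,2]*1000
    m=(z>66)&(z<79)&(x>115)&(abs(y)<22)&(x<180); print(n,'stop front/back',np.percentile(x[m],[3,50,97]).round(1))
    import pickle
    if n in('top','scene'):
        c0=pickle.load(open(n+'.pkl','rb'));P=cloud(c0);d=P[...,:2]-O;x=(d@EX)*1000;y=(d@EY)*1000;z=P[...,2]*1000
        m=(z>66)&(z<79)&(x>115)&(abs(y)<22)&(x<180); print(n,'  before',np.percentile(x[m],[3,50,97]).round(1))
    cv2.imwrite(f'pics/{n}5.png',cv2.resize(c['frame'][200:310,240:400,::-1] if n=='top' else c['frame'][200:310,240:400,::-1],(640,440),interpolation=cv2.INTER_CUBIC))
```

```text
off t 23.49 jig [-10.   0.  41.] Fjig [-0.57  0.11 -0.33] gap -0.2 gf 0.0
True t 24.51 jig [-6.   0.2 40.7] Fjig [-0.6  -0.18  1.39] gap 0.0 gf 0.6
hold t 24.71 jig [-6.   0.3 40.5] Fjig [-0.78 -0.03  0.62] gap -0.1 gf 0.4
off t 25.16 jig [-12.1   0.   41. ] Fjig [-1.22  0.07 -0.15] gap 0.2 gf 0.0
stop 0 
top stop front/back [129.  136.6 148.5]
top   before [129.1 137.2 148.1]
scene stop front/back [130.9 138.1 150.3]
scene   before [130.9 137.8 149.8]
```

View pics/scene5.png

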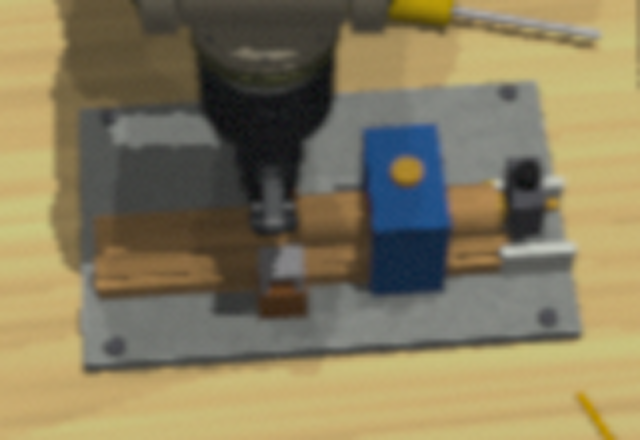

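Both probes stopped at TCP x = -6.0, which puts the nose at about 125 mm. The picture shows the dowel through the bridge and against the screw, and the stop hasn't moved (before and after agree within 0.5 mm). I'll do one firmer but safe confirmation at 12 N and then throw the bolt.

Run:
```python
from h import *
wait(.2); hit=move_straight(J(.000,0,.041),QJ,rate=.006,max_force=12); st(f'{hit}')
move_straight(J(-.012,0,.041),QJ,rate=.03)
if hit:
    move_straight(J(-.012,0,.13),QJ,rate=.12)
    goto(J(-.009,.133,.13),QJ); move_straight(J(-.009,.133,.066),QJ,rate=.08,max_force=8); wait(.2); st('knob start')
    h=move_straight(J(-.009,.049,.066),QJ,rate=.03,max_force=12); st(f'bolt {h}')
```

```text
True t 26.75 jig [-6.   0.1 40.8] Fjig [-0.93 -0.86  1.28] gap -0.3 gf 0.7
knob start t 29.73 jig [ -9.  132.8  66.4] Fjig [-0.79 -0.02 -0.07] gap -0.1 gf 0.0
bolt True t 32.08 jig [-8.8 55.4 65.4] Fjig [-0.    0.1   0.28] gap -0.2 gf 0.3
```

The 12 N probe also stopped at -6.0, so the dowel is home. The bolt stopped at the expected end, with the knob at y ≈ 34. I'll retreat and verify.

Run:
```python
from h import *
import pickle
move_straight(J(-.009,.09,.066),QJ,rate=.08); move_straight(J(-.009,.09,.2),QJ,rate=.15); goto(J(-.14,.05,.32),QJ); wait(.2)
def ex(c):
    P=cloud(c);d=P[...,:2]-O;return P,(d@EX)*1000,(d@EY)*1000,P[...,2]*1000
c=capture('wrist');P,x,y,z=ex(c); cv2.imwrite('pics/w6.png',c['frame'][:300,100:540,::-1])
m=(z>76)&(z<95)&(abs(x+9)<20)&(y>15)&(y<110); print('knob',m.sum(),np.median(x[m]),(y[m].min()+y[m].max())/2)
m=(z>55)&(z<66)&(abs(y)<12)&(x>-130)&(x<40); print('dowel tail',np.percentile(x[m],1))
m=(z>68)&(z<79)&(x>115)&(abs(y)<22)&(x<180); print('stop',np.percentile(x[m],[3,50,97]).round(1))
c0=pickle.load(open('w1.pkl','rb'));P,x,y,z=ex(c0);m=(z>68)&(z<79)&(x>115)&(abs(y)<22)&(x<180); print('stop before',np.percentile(x[m],[3,50,97]).round(1))
st()
```

```text
knob 241 -9.818297593589392 33.96426859409131
dowel tail -11.094742580370019Traceback (most recent call last):
  File "<stdin>", line 9, in <module>
    return _quantile_unchecked(
        a, q, axis, out, overwrite_input, method, keepdims, weights)
    return _ureduce(a,
                    func=_quantile_ureduce_func,
    ...<5 lines>...
                    overwrite_input=overwrite_input,
                    method=method)
    r = func(a, **kwargs)
    result = _quantile(arr,
                       quantiles=q,
    ...<2 lines>...
                       out=out,
                       weights=wgt)
    slices_having_nans = np.isnan(arr[-1, ...])
                                  ~~~^^^^^^^^^
IndexError: index -1 is out of bounds for axis 0 with size 0
```

View pics/w6.png

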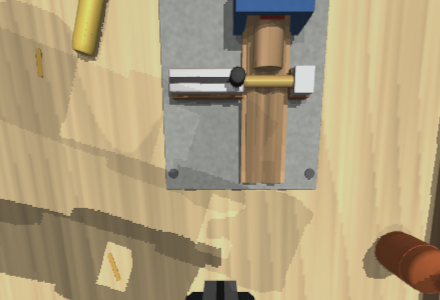

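The bolt spans the groove into the keeper at (303,80), with the knob at y = 34.0 mm and the dowel's tail clear in front of it. I'll do one last check of the stop and then hand in.

Run:
```python
from h import *
c=capture('top');P=cloud(c);d=P[...,:2]-O;x=(d@EX)*1000;y=(d@EY)*1000;z=P[...,2]*1000
m=(z>66)&(z<79)&(x>115)&(abs(y)<22)&(x<180); r=np.percentile(x[m],[3,50,97]).round(1); print('stop',r)
st()
if abs(r[2]-148.3)<1.5: print(job_done())
```

```text
stop [129.2 136.9 148.2]
 t 34.75 jig [-139.2   50.2  319.5] Fjig [-0.19  0.02  0.49] gap -0.0 gf 0.0
the job is handed in; nothing more can be done
None
```

The job is handed in at about 35 s: the pale dowel is home against the brass screw, the stop has not measurably moved, and the bolt is fully across in its keeper (I didn't re-measure the bystanders at the end).

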